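# Hold the hidden bolt head behind the column bracket

### The job

On the small nut-driving jig, push the sprung feed lever over to its stop, so that the nut is pressed home, and let it spring all the way back. Then reach down into the narrow gap behind the steel bracket, grip the hidden hexagonal bolt head between the two fingers and hold it so that it no longer turns round with the nut. Finish while still gripping the head, with the fingers level with its middle; leave the loose things on the bench where they are.

Things in the scene. Friction and masses are not known exactly. Their poses are not given: they have to be found in the camera images.
- jig: Nut-driving jig fixed to the bench: grey base plate, white gearhead, steel bracket, white guard in a row along x. Origin on the bench under the bolt axis, at the bracket's rear face. x level along the bolt axis from gearhead to guard, y level to the lever's side, z up. In mm: base plate x -160..65, y -65..85, top z 12; gearhead x -150..-75, y -33..33, top z 120. Bolt axis z 85.
- bracket_top (a point): Middle of the steel bracket's top rear edge, over the jig's origin at z 115 mm; axes as the jig's. The bracket is an upright plate, jig x -6..0, y -32..32 mm. Behind it (jig +x) is the gap with the bolt head: 46 mm wide along x, open above and at both ends.
- guard_top (a point): Middle of the top inner edge of the white guard plate that bounds the gap: jig x 46, y 0, z 108 mm; axes as the jig's. The plate is upright, jig x 46..52, y -35..35 mm.
- bolt_head (a point): Centre of the hexagonal steel bolt head: 24 mm across flats, 27.7 mm over corners, 12 mm thick along the jig's x (jig x 8..20 mm; a 20 mm round collar lies between it and the bracket), 85 mm above the bench. Its axes turn with the bolt; x along the bolt axis.
- bolt (a joint): Turn of the bolt about the jig's +x axis (right-handed), rad. At 0 and each multiple of pi/3 a pair of flats is upright, facing jig +y and -y. The running nut drags it round at about +0.04 rad/s with a steady 0.06 N m; damping 1.5 N m s/rad. Gripped across the flats it stops; gripped askew it slowly works round till its flats lie on the fingers.
- feed_lever (a joint): Swing of the feed lever, rad: 0 at rest (leaning 0.35 rad from upright to the jig's -x), 0.8 at its stop (leaning 0.45 rad to the jig's +x). A spring takes it back to 0 by itself; it takes about 2.5 N at the grip to start it and 6 N to hold it at the stop.
- lever_grip (a point): Centre of the lever's grey cross grip, a round bar 20 mm thick, 65 mm long along the jig's y, on a 112 mm steel arm. The arm pivots on a line along the jig's y at jig x -90, z 62 mm. Grip centre at rest: jig x -128, y 70, z 167 mm; at the stop x -41, z 163.
- spare_bolt: Loose steel bolt lying beside the jig at its -y side, head 24 mm, 62 mm long; leave alone.
- spanner: Loose steel spanner lying on the bench at the jig's -y side, low; leave alone.
- washer: Loose steel washer, 32 mm across, 4 mm thick, lying beside the jig at its +y side; leave alone.
- vial_rack: Plastic vial rack 100 x 200 x 36 mm; leave alone.
- amber_bottle: Capped amber bottle, 86 mm across, 170 mm tall; leave alone.
- beaker: Open glass beaker, 70 mm across, 90 mm tall; leave alone.
- vial: Small capped amber vial, 28 mm across, 45 mm tall; leave alone.

How it is judged:
On the way, in this order (a step that is already met when the one before it is completed fails the run):
1. the feed lever is at its stop (value of joint feed_lever above 0.73 rad), for 0.1 s.
2. the feed lever has sprung back (value of joint feed_lever below 0.06 rad), for 0.1 s.
3. the bolt head is gripped and no longer turns (contact force between the fingers and bolt above 8 N and velocity of joint bolt between -0.01 and 0.01 rad/s), for 0.3 s.
At the end, for the whole second after the job is handed in: Fingers press the bolt head (over 8 N), it turns slower than 0.01 rad/s, the point between the pads is within 14 mm sideways of the bolt axis, from 22 mm below to 23 mm above it, and from 2 mm before to 34 mm behind the bracket's rear face; the lever is within 0.06 rad of rest (all of step 3 and x of the grasp point in the frame of jig between -0.002 and 0.034 m and y of the grasp point in the frame of jig between -0.014 and 0.014 m and z of the grasp point in the frame of jig between 0.063 and 0.108 m and value of joint feed_lever below 0.06 rad); the arm keeps its last pose, push and grip.
It fails at once if a loose thing on the bench is moved by more than 30 mm (distance of any of spare_bolt, spanner, washer, vial_rack, amber_bottle, beaker, vial from where it was at the start of the episode above 0.03 m).
It also fails if it takes over 54 s, if anything falls off the work surface, if the arm or the gripper's body presses on something with over 40 N, if the wrist force passes 120 N, or if a joint passes its speed limit or range.

### The arm

A 7-joint arm with a two-finger parallel gripper is mounted at the origin on the work surface. World frame = base frame: x ahead of the robot, y to its left, z up, the work surface at z = 0. Lengths are in m, angles in rad, forces in N, time in s.
With the tool pointing down it reaches from about 0.425 to 0.8 m from the base axis. Payload 8.3 kg.
Tool frame: the origin (TCP) lies midway between the tips of the shut fingers; the grasp point (between the pads) lies 19 mm behind it; z points along the fingers, y is the line along which they close (so a half turn about z gives the same grasp; the last joint's range is limited). The gripper opens to 85 mm and grips with 20 to 120 N. Pads are 22 mm wide; open, the fingers measure 114 mm over their backs; the gripper's body (76 mm by 85 mm) begins 54 mm behind the grasp point. The pads swing forward as they close: fully open they stand 13 mm farther back than shut.
Start: joints at [1.041, 0.383, 0.016, 1.37, -0.006, 1.388, -0.046], TCP at [0.281, -0.558, 0.231] pointing down, gripper open.
Joint ranges: [-2.95, 2.95], [-0.25, 2.06], [-1.52, 1.56], [0.18, 2.33], [-1.44, 4.58], [0.02, 2.06], [-3.01, 3.01]. Speed limits (rad/s): [2.39, 2.39, 3.01, 3.01, 3.14, 3.14, 3.14].

### API

Orientations are given as a unit quaternion [x, y, z, w].
In Python, from plant import observe, optics, bot gives the robot as it stands.
- The arm moves only by the tool play_rows, never from a script. Its argument "series" is a list of rows, each a list of 7 numbers: the finger opening in cm, from 0 to 8.54, then the shift along the tool's x, y, z in cm, then the turn, a rotation vector about the tool's x, y, z in degrees. In form: [[jaw, dx, dy, dz, rx, ry, rz], ...]. A call has 1 to 20 rows; each row is the pose to reach, as a shift and turn from the pose commanded when the call began, along the tool's axes at that moment; what a row does not reach only later rows make up. A row lasts 1/8 s, in which the tool goes at most 62.5 mm and 10.7 degrees, less where a joint would pass 70% of its speed; a pose out of reach is approached as far as the arm can. A call with a gripper value outside its range is refused whole. The fingers move at their own pace and stop on an object; "newtons" is the grip in N (left out, the last holds). Time passes only in rows, so rows that repeat a pose let the fingers close. It gives the time, the measured TCP pose, the force, the opening and the grip force at its end, in the units of the state.
- observe(): the state, without advancing time (a new reading comes with each control period).
- optics.grab_frame(name): name is "scene" or "top" or "wrist"; returns (picture, depth): 400x640x3 uint8, red, green, blue; 400x640 float32, m along the optical axis (not along the pixel's ray), 0 where there is no reading.
- optics.calibration(name): a dict with "intrinsics" (3x3 intrinsics, pixels), "position" and "attitude" of the camera in the world. Camera axes: x right, y up, looking along -z (the intrinsics and any distortion apply to the point x, -y, -z); pixel columns grow to the right and rows downward; lengths in m; the calibration is good to about 2 mm. A picture is of the moment at which its call begins: read the wrist's pose just before it. calibration takes no time and is no camera call; for the wrist camera it gives the pose at the moment of the call.
- bot.close_job(): hands the job in; it is judged then, once.
The state is a dict: "t": time; "qpos": joint angles; "qvel": joint speeds; "tau": joint torques, N m; "ee_pos": TCP position; "eef_rot": TCP orientation; "wrist_force": force on the tool from outside, world axes, zero at the start; "wrist_torque": the same for the moment, N m; "finger_gap": finger opening in m; "finger_force": force on a finger pad.
Only numpy, scipy, OpenCV 4.12 (cv2) and the standard library are available. Lean on these libraries where they do the work, as an engineer would, in place of code of your own. Each camera call takes 0.05 s, during which the arm holds its last target. There are 200 camera calls.

## Working session

There is one attempt and no reset: what is moved stays moved. The work goes in short steps, Python scripts to look and compute and a tool call to move; the robot and the scene stay as the last step left them, time stands still between calls to the robot, and variables do not carry over. Pictures are saved under pics/ and viewed, at most 10 in all, crops included, and the job is handed in when it is done.

Besides the shell and the picture viewer there is one more tool, called after "Call:" as name([rows], argument=value, ...), one row to a line, values as JSON. play_rows: Moves the arm, as the interface text tells. Its arguments: {"type":"object","properties":{"series":{"type":"array"},"newtons":{"type":"number"}},"required":["series"]}

```bash
mkdir -p pics; ls
python3 - <<'E'
from plant import observe, optics, bot
import cv2, numpy as np
for n in ("scene","top"):
    p,d=optics.grab_frame(n); c=optics.calibration(n)
    cv2.imwrite(f"pics/{n}0.png",p[:,:,::-1]); np.save(f"{n}0.npy",d); np.save(f"{n}0p.npy",p)
    print(n,{k:np.round(v,4).tolist() if not isinstance(v,str) else v for k,v in c.items()}, (d>0).mean())
o=observe();print(o)
E
```

```text
pics
scene {'intrinsics': [[440.3, 0.0, 311.7438], [0.0, 440.3, 201.9085], [0.0, 0.0, 1.0]], 'position': [1.2023, 0.4552, 0.9486], 'attitude': [0.1642, 0.3387, 0.8246, 0.4222]} 0.99584375
top {'intrinsics': [[422.9708, 0.0, 322.7913], [0.0, 422.9708, 197.3669], [0.0, 0.0, 1.0]], 'position': [0.3807, -0.0204, 1.223], 'attitude': [0.0512, -0.0573, -0.6989, 0.711]} 0.99596484375
{'t': 0.1, 'qpos': array([ 1.04107325,  0.38412177,  0.01636915,  1.37104943, -0.00626913,
        1.38822628, -0.04650686]), 'qvel': array([ 0.00050255, -0.00213642, -0.00132206, -0.00127702, -0.00013402,
        0.00029145,  0.00029277]), 'tau': array([ 4.29343912e-03, -6.29135585e+01,  8.48468095e-01, -3.72754490e+01,
        1.68881047e-02,  1.05738835e-02,  5.16195428e-06]), 'ee_pos': array([ 0.28110072, -0.55769995,  0.23039882]), 'eef_rot': array([ 9.72874778e-01,  2.31330707e-01, -2.28538722e-04, -8.47220982e-04]), 'wrist_force': array([-0.66325464,  0.26484285, -0.18109283]), 'wrist_torque': array([-0.00827263, -0.00536564,  0.00148201]), 'finger_force': 0.0, 'finger_gap': 0.08525852906761622}
```

View pics/scene0.png

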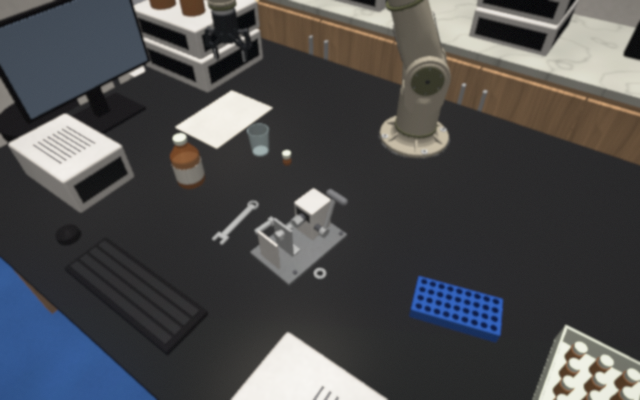

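View pics/top0.png

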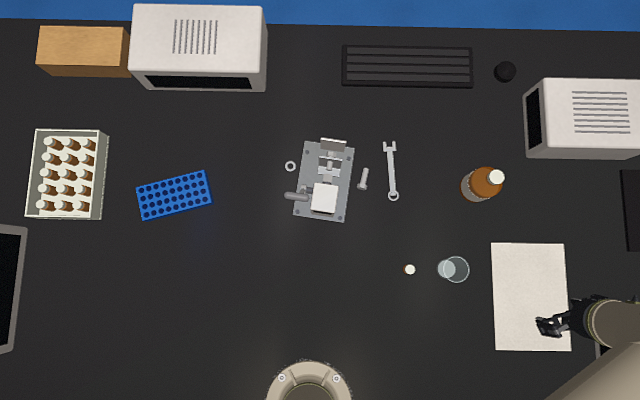

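The scene view shows the jig at about (300,235), with its guard facing the camera. The top view shows the base plate at (325,180), white gearhead (323,197), guard (333,145), lever grip (296,196), washer (290,166), spare bolt (364,178) and spanner (391,170).

```bash
cat > h.py <<'E'
import numpy as np, cv2
from scipy.spatial.transform import Rotation as R
from plant import observe, optics, bot
def cloud(d,c):
    K=np.array(c["intrinsics"]); v,u=np.mgrid[:d.shape[0],:d.shape[1]]
    P=np.stack([(u-K[0,2])/K[0,0]*d,-(v-K[1,2])/K[1,1]*d,-d],-1)
    return P@R.from_quat(c["attitude"]).as_matrix().T+np.array(c["position"])
def proj(X,c):
    K=np.array(c["intrinsics"]); p=(np.atleast_2d(X)-c["position"])@R.from_quat(c["attitude"]).as_matrix()
    return np.c_[K[0,2]+K[0,0]*p[:,0]/-p[:,2],K[1,2]-K[1,1]*p[:,1]/-p[:,2]]
def ray(uv,c,z):
    K=np.array(c["intrinsics"]); uv=np.atleast_2d(uv).astype(float)
    r=np.c_[(uv[:,0]-K[0,2])/K[0,0],-(uv[:,1]-K[1,2])/K[1,1],-np.ones(len(uv))]@R.from_quat(c["attitude"]).as_matrix().T
    return np.array(c["position"])+r*((z-c["position"][2])/r[:,2])[:,None]
E
python3 - <<'E'
from h import *
d=np.load("top0.npy"); p=np.load("top0p.npy"); c=optics.calibration("top"); W=cloud(d,c)
print("bench z",np.median(W[100:160,220:270,2]))
sub=np.zeros(d.shape,bool); sub[125:230,280:360]=1
Z=W[...,2]
m=(sub&(Z>.006)&(Z<.03)&(p.min(2)>70)).astype(np.uint8); m[:, :297]=0
# plate incl. everything above: use min rect of plate-level pixels
pts=W[m>0][:,:2].astype(np.float32); r=cv2.minAreaRect(pts); print("plate",r, np.median(Z[m>0]))
g=sub&(Z>.105)&(Z<.13)&(p.min(2)>150); g[:180]=0
gp=W[g]; print("gear",cv2.minAreaRect(gp[:,:2].astype(np.float32)),np.median(gp[:,2]))
for nm,b in (("guardtop",(slice(130,165),slice(312,355))),("grip",(slice(185,205),slice(280,310)))):
    s=np.zeros_like(sub); s[b]=1; q=W[s&(Z>.085)]; print(nm,q.mean(0),q[:,2].max(),cv2.minAreaRect(q[:,:2].astype(np.float32)))
cs=optics.calibration("scene");Ws=cloud(np.load("scene0.npy"),cs);ps=np.load("scene0p.npy")
s=np.zeros_like(sub);s[180:240,285:335]=1
q=Ws[s&(Ws[...,2]>.112)&(Ws[...,2]<.126)&(ps.min(2)>150)];print("scene gear top",q.mean(0),cv2.minAreaRect(q[:,:2].astype(np.float32)))
cv2.imwrite("pics/topc.png",cv2.resize(p[125:230,280:400,::-1],None,fx=6,fy=5,interpolation=cv2.INTER_CUBIC))
E
```

```text
bench z -9.700102532050892e-05
plate ((0.6157867312431335, -0.04535019397735596), (0.18094365298748016, 0.22468025982379913), 82.54859924316406) 0.01233686015006663
gear ((0.5526008605957031, -0.03175250440835953), (0.06477691233158112, 0.07448701560497284), 81.98117065429688) 0.11975863930797437
guardtop [ 0.67721498 -0.04860202  0.11755236] 1.22303613270024 ((0.548646092414856, -0.04671226441860199), (0.06872254610061646, 0.33746495842933655), 87.95394897460938)
grip [0.54627694 0.03786897 0.17372141] 1.22303613270024 ((0.4808664321899414, 0.002539239823818207), (0.1973544806241989, 0.05696999654173851), 28.988998413085938)
scene gear top [ 0.55971353 -0.03019878  0.12134432] ((0.5905531048774719, -0.03715888038277626), (0.06508805602788925, 0.14882169663906097), 81.7901840209961)
```

View pics/topc.png

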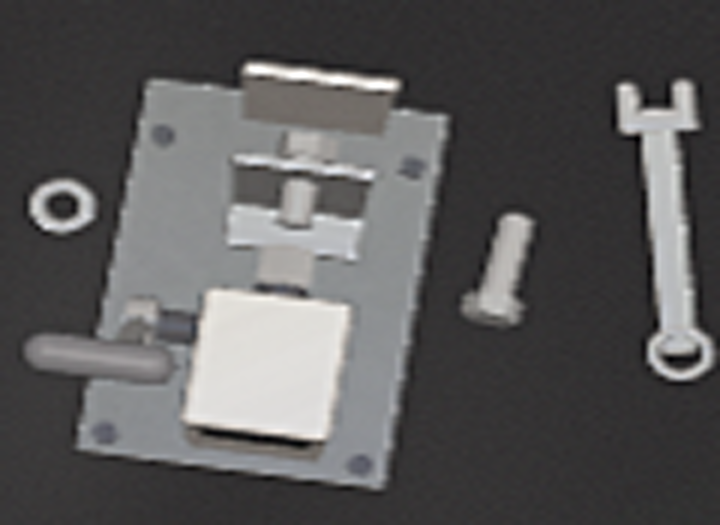

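The crop shows the gearhead top centred near (265,365). The bracket's top plates are at (300,165–235) and the guard at (320,95). The lever's arm is at the inner end of its grip bar, and the jig x axis points about 8° clockwise from world x. The measured grip and gearhead agree with the given geometry.

```bash
cat >> h.py <<'E'
def jig():
    import json; return json.load(open("jig.json"))
def J2W(p,j=None):
    j=j or jig(); a=np.radians(j["yaw"]); x,y,z=np.array(p)/1000
    return np.array([j["o"][0]+x*np.cos(a)-y*np.sin(a), j["o"][1]+x*np.sin(a)+y*np.cos(a), z])
def W2J(P,j=None):
    j=j or jig(); a=np.radians(j["yaw"]); d=np.asarray(P)[...,:2]-j["o"]
    return 1000*np.stack([d[...,0]*np.cos(a)+d[...,1]*np.sin(a),-d[...,0]*np.sin(a)+d[...,1]*np.cos(a),np.asarray(P)[...,2]],-1)
def rel(pj,half=0):
    o=observe(); r=R.from_quat(o["eef_rot"]); t=R.from_euler("Z",jig()["yaw"]+180*half,degrees=True)*R.from_quat([1,0,0,0])
    return np.round(r.inv().apply(J2W(pj)-o["ee_pos"])*100,2), np.round((r.inv()*t).as_rotvec(degrees=True),1)
E
echo '{"o":[0.6640,-0.0474],"yaw":-8.0}'>jig.json
python3 - <<'E'
from h import *
o=observe();c=optics.calibration("wrist");r=R.from_quat(o["eef_rot"])
print("cam in tool cm",r.inv().apply(np.array(c["position"])-o["ee_pos"])*100,"look",r.inv().apply(R.from_quat(c["attitude"]).apply([0,0,-1])),"f",c["intrinsics"][0])
for h in(0,1):print(rel((-20,0,330),h),rel((-50,0,330),h))
E
```

```text
cam in tool cm [  7.81727823  -0.04551745 -14.18997284] look [-3.08907323e-01 -2.90960177e-04  9.51092099e-01] f [312.98936691   0.         321.30658499]
(array([ 55.52, -29.49,  -9.91]), array([-0.1,  0. , 34.8])) (array([ 53.05, -31.2 ,  -9.91]), array([-0.1,  0. , 34.8]))
(array([ 55.52, -29.49,  -9.91]), array([-0.000e+00, -1.000e-01, -1.452e+02])) (array([ 53.05, -31.2 ,  -9.91]), array([-0.000e+00, -1.000e-01, -1.452e+02]))
```

Call:
play_rows([
  [8.5, 0, 0, -6, 0, 0, 0],
  [8.5, 5, -2.5, -9.9, 0, 0, 0],
  [8.5, 10, -5.3, -9.9, 0, 0, 5],
  [8.5, 15, -8, -9.9, 0, 0, 10],
  [8.5, 20, -10.6, -9.9, 0, 0, 15],
  [8.5, 25, -13.3, -9.9, 0, 0, 20],
  [8.5, 30, -15.9, -9.9, 0, 0, 25],
  [8.5, 35, -18.6, -9.9, 0, 0, 30],
  [8.5, 40, -21.2, -9.9, 0, 0, 34.8],
  [8.5, 45, -23.9, -9.9, 0, 0, 34.8],
  [8.5, 50, -26.6, -9.9, 0, 0, 34.8],
  [8.5, 55.5, -29.5, -9.9, 0, 0, 34.8],
  [8.5, 55.5, -29.5, -9.9, 0, 0, 34.8],
  [8.5, 55.5, -29.5, -9.9, 0, 0, 34.8],
])

```text
t: 1.85
ee_pos: [0.6441, -0.045, 0.3295]
eef_rot: [0.998, -0.07, -0.001, 0.0]
wrist_force: [-0.2, -1.0, -0.9]
finger_gap: 0.085
finger_force: 0.0
```

Run:
```python
from h import *
c=optics.calibration("wrist"); p,d=optics.grab_frame("wrist"); W=cloud(d,c); J=W2J(W)
cv2.imwrite("pics/w1.png",p[:,:,::-1]); np.save("w1.npy",d);np.save("w1p.npy",p)
X,Y,Z=J[...,0],J[...,1],J[...,2]
def st(n,m):
    q=W[m]; 
    if len(q)<10: print(n,"few",len(q));return
    r=cv2.minAreaRect(q[:,:2].astype(np.float32)); print(n,len(q),"jig bounds",np.percentile(J[m],[1,50,99],axis=0).round(1).tolist(),"ctr",W2J(np.r_[r[0],0]).round(1)[:2],np.round(np.array(r[1])*1000,1),round(r[2],2))
near=(abs(Y)<60)
st("gear",near&(abs(Z-120)<4)&(X<-60)&(X>-165))
st("bracket",near&(abs(Z-115)<3)&(X<12)&(X>-20))
st("guard",near&(abs(Z-108)<3)&(X<65)&(X>35))
st("head",near&(Z>70)&(Z<104)&(X>3)&(X<32)&(abs(Y)<20))
st("grip",(abs(Y-70)<50)&(Z>150)&(Z<185)&(X<-100)&(X>-160))
```

```text
gear 2871 jig bounds [[-148.7, -32.9, 116.4], [-109.5, -0.2, 119.2], [-75.9, 31.6, 121.0]] ctr [-112.   13.] [93.8 75. ] 81.32
bracket 302 jig bounds [[-5.9, -31.2, 112.2], [-3.2, -2.6, 114.3], [0.0, 30.6, 115.7]] ctr [-3.  -0.8] [63.4  6. ] 82.4
guard 374 jig bounds [[46.0, -34.7, 105.4], [48.7, -0.3, 107.1], [51.4, 34.3, 108.9]] ctr [48.7 -0.2] [69.4  5.4] 82.03
head 328 jig bounds [[3.5, -13.6, 73.6], [13.4, -0.3, 93.9], [19.9, 13.2, 97.7]] ctr [11.4 -0.2] [27.  16.9] 82.77
grip 1090 jig bounds [[-137.0, 37.2, 151.4], [-123.8, 64.9, 173.8], [-118.2, 96.2, 177.3]] ctr [-126.9   66.8] [61.3 20.9] 81.37
```

View pics/w1.png

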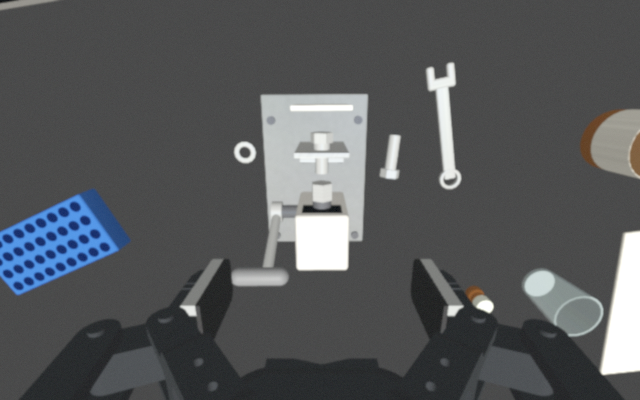

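The picture shows the bolt head at (322,140) just above the bracket (322,150), the guard edge at (322,107) and the lever grip at (262,277). The jig pose holds to under 1 mm, so I go to the lever with shut fingers.

Call:
play_rows([
  [0, -4, -2.3, 0, 0, 0, 0],
  [0, -8, -4.6, 0, 0, 0, 0],
  [0, -12, -6.8, 2, 0, 0, 0],
  [0, -15.5, -8.8, 5, 0, 0, 0],
  [0, -15.5, -8.8, 9, 0, 0, 0],
  [0, -15.5, -8.8, 13, 0, 0, 0],
  [0, -15.5, -8.8, 16, 0, 0, 0],
  [0, -15.5, -8.8, 18, 0, 0, 0],
  [0, -15.5, -8.8, 18, 0, 0, 0],
  [0, -15.5, -8.8, 18, 0, 0, 0],
])

```text
t: 3.15
ee_pos: [0.5036, 0.0631, 0.1516]
eef_rot: [0.997, -0.071, 0.001, -0.0]
wrist_force: [0.2, -0.5, -0.1]
finger_gap: -0.0001
finger_force: 0.0
```

Run:
```python
from h import *
o=observe();print(W2J(o["ee_pos"]),o["finger_gap"],o["wrist_force"])
c=optics.calibration("wrist"); p,d=optics.grab_frame("wrist")
cv2.imwrite("pics/w2.png",p[:,:,::-1])
```

```text
[-174.2626039    87.11407868  151.57739555] -0.0001487421581469587 [ 0.24389864 -0.53112536 -0.09896579]
```

View pics/w2.png

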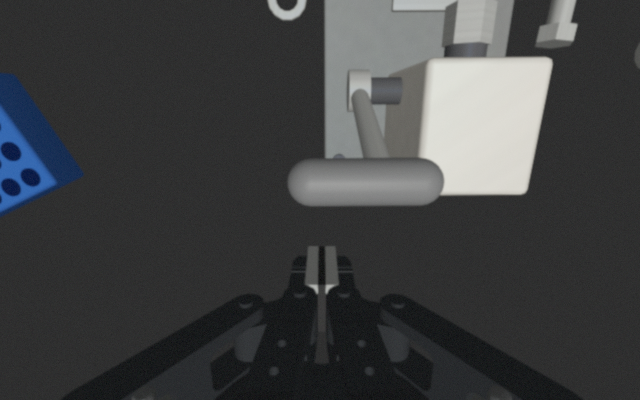

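The shut fingers at (322,265) stand behind the bar (288–443, 182), clear of its arm, so I push.

Call:
play_rows([
  [0, 1.5, 0, 0, 0, 0, 0],
  [0, 3, 0, 0, 0, 0, 0],
  [0, 4.5, 0, 0, 0, 0, 0],
  [0, 6, 0, 0, 0, 0, 0],
  [0, 7.5, 0, 0, 0, 0, 0],
  [0, 9, 0, 0, 0, 0, 0],
  [0, 10, 0, 0, 0, 0, 0],
  [0, 10.8, 0, 0, 0, 0, 0],
  [0, 11.1, 0, 0, 0, 0, 0],
  [0, 11.1, 0, 0, 0, 0, 0],
  [0, 11.1, 0, 0, 0, 0, 0],
])

```text
t: 4.58
ee_pos: [0.6111, 0.0486, 0.148]
eef_rot: [0.998, -0.07, -0.003, 0.0]
wrist_force: [-6.9, 1.3, -4.2]
finger_gap: 0.0001
finger_force: 3.6
```

```bash
cat > lev.py <<'E'
from h import *
import sys
o=observe();print(W2J(o["ee_pos"]),o["wrist_force"])
for n in ("top","scene","wrist"):
    c=optics.calibration(n); p,d=optics.grab_frame(n); J=W2J(cloud(d,c))
    m=(J[...,2]>135)&(J[...,2]<190)&(J[...,0]>-170)&(J[...,0]<0)&(J[...,1]>30)&(J[...,1]<110)&(p.max(2)>70)&(d>0)
    print(n,m.sum(),np.percentile(J[m],[2,50,98],axis=0).round(1).tolist() if m.sum() else "")
cv2.imwrite(f"pics/{sys.argv[1]}.png",p[:,:,::-1])
E
python3 lev.py w3
```

```text
[-65.75291835  87.65842662 147.99011638] [-6.9146051   1.27399579 -4.22005904]
top 0 
scene 226 [[-58.1, 41.7, 161.7], [-41.8, 77.7, 173.9], [-34.2, 99.6, 185.3]]
wrist 7425 [[-66.6, 41.5, 163.0], [-43.3, 74.5, 172.5], [-35.9, 98.1, 185.1]]
```

Call:
play_rows([
  [0, 0.4, 0, 0, 0, 0, 0],
  [0, 0.6, 0, 0, 0, 0, 0],
  [0, 0.6, 0, 0, 0, 0, 0],
  [0, 0.6, 0, 0, 0, 0, 0],
])

```text
t: 5.22
ee_pos: [0.6155, 0.048, 0.1477]
eef_rot: [0.998, -0.07, -0.005, 0.0]
wrist_force: [-14.5, 1.5, -2.0]
finger_gap: 0.0
finger_force: 6.9
```

```bash
python3 lev.py w4
```

```text
[-61.33150957  87.67107035 147.6872027 ] [-14.46540186   1.4956057   -2.0376536 ]
top 0 
scene 224 [[-53.7, 42.1, 160.3], [-37.6, 78.0, 172.0], [-29.8, 99.6, 186.0]]
wrist 7322 [[-62.5, 41.5, 161.1], [-39.0, 74.9, 170.5], [-31.5, 98.1, 184.8]]
```

The force jumped to 14.5 N and the bar is at x ≈ -41, so the lever is on its stop. Now I retreat.

Call:
play_rows([
  [0, -2, 0, 0, 0, 0, 0],
  [0, -4, 0, 0, 0, 0, 0],
  [0, -6, 0, 0, 0, 0, 0],
  [0, -8, 0, 0, 0, 0, 0],
  [0, -10, 0, 0, 0, 0, 0],
  [0, -11.3, 0, 0, 0, 0, 0],
  [0, -11.3, 0, 0, 0, 0, 0],
  [0, -11.3, 0, 0, 0, 0, 0],
  [0, -11.3, 0, 0, 0, 0, 0],
])

```text
t: 6.5
ee_pos: [0.5076, 0.0632, 0.1503]
eef_rot: [0.998, -0.07, 0.0, -0.0]
wrist_force: [0.7, 1.2, -0.0]
finger_gap: 0.0004
finger_force: 0.0
```

```bash
python3 lev.py w5; python3 -c "
from h import *
print(rel((18,0,200)))"
```

```text
[-170.27477735   87.78669548  150.2950781 ] [ 0.73364622  1.20811173 -0.03379381]
top 28 [[-137.4, 38.7, 169.2], [-128.5, 43.7, 175.0], [-120.2, 49.9, 179.7]]
scene 252 [[-162.0, 40.8, 140.4], [-122.1, 69.7, 174.8], [-111.9, 98.7, 186.5]]
wrist 8563 [[-160.9, 41.4, 141.7], [-126.8, 70.7, 174.6], [-114.9, 97.5, 185.5]]
(array([18.87,  8.76, -4.98]), array([-0. ,  0. , -0.1]))
```

Sprung back (bar at x ≈ -128). I go up, across and above the gap.

Call:
play_rows([
  [0, 0, 0, -5, 0, 0, 0],
  [0, 0, 0, -10, 0, 0, 0],
  [3, 4, 2, -11, 0, 0, 0],
  [6, 8, 4, -11, 0, 0, 0],
  [6, 12, 6, -11, 0, 0, 0],
  [6, 16, 8, -11, 0, 0, 0],
  [6, 18.9, 8.8, -10, 0, 0, 0],
  [6, 18.9, 8.8, -6, 0, 0, 0],
  [6, 18.9, 8.8, -5, 0, 0, 0],
  [6, 18.9, 8.8, -5, 0, 0, 0],
  [6, 18.9, 8.8, -5, 0, 0, 0],
])

```text
t: 8.02
ee_pos: [0.6824, -0.0499, 0.2025]
eef_rot: [0.998, -0.07, 0.001, -0.0]
wrist_force: [0.0, -0.3, 1.7]
finger_gap: 0.06
finger_force: 0.0
```

Run:
```python
from h import *
o=observe();print(W2J(o["ee_pos"]),o["finger_gap"],o["wrist_force"],rel((18,0,65)))
c=optics.calibration("wrist"); p,d=optics.grab_frame("wrist"); W=cloud(d,c); J=W2J(W)
X,Y,Z=[J[...,i] for i in range(3)]
for n,m in (("bracket",(abs(Z-115)<3)&(X<12)&(X>-20)&(abs(Y)<50)),("guard",(abs(Z-108)<3)&(X<65)&(X>35)&(abs(Y)<50)),("head",(Z>75)&(Z<104)&(X>3)&(X<32)&(abs(Y)<20))):
    print(n,m.sum(),np.percentile(J[m],[1,50,99],axis=0).round(1).tolist() if m.sum() else "")
cv2.imwrite("pics/w6.png",p[:,:,::-1])
```

```text
[1.85730291e+01 5.13095915e-02 2.02496205e+02] 0.060023829078043454 [ 0.03410611 -0.33667106  1.70208647] (array([-1.000e-01,  1.000e-02,  1.375e+01]), array([-0. , -0.2, -0. ]))
bracket 582 [[-6.2, -31.7, 112.2], [-2.5, 1.0, 114.1], [0.2, 30.9, 115.7]]
guard 718 [[46.1, -34.1, 105.4], [49.1, 0.2, 107.2], [51.9, 33.9, 108.8]]
head 692 [[3.3, -13.8, 76.1], [15.0, -0.6, 93.2], [20.1, 13.2, 97.6]]
```

View pics/w6.png

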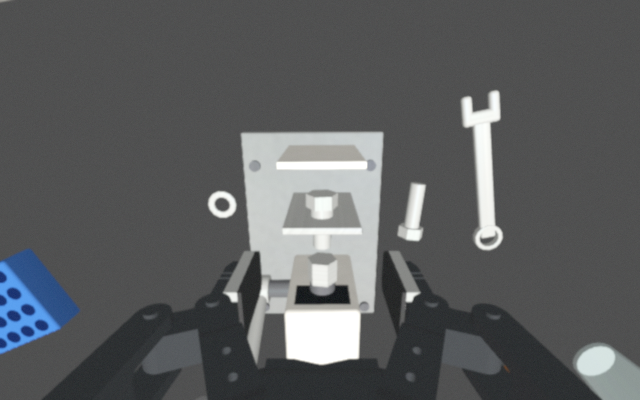

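The gap is seen between the guard edge (322,165) and the bracket edge (322,230), with the head at (322,200) centred under the tool. I descend.

Call:
play_rows([
  [6, 0, 0, 3, 0, 0, 0],
  [6, 0, 0, 6, 0, 0, 0],
  [6, 0, 0, 8, 0, 0, 0],
  [6, 0, 0, 10, 0, 0, 0],
  [6, 0, 0, 11.5, 0, 0, 0],
  [6, 0, 0, 13, 0, 0, 0],
  [6, 0, 0, 13.7, 0, 0, 0],
  [6, 0, 0, 13.7, 0, 0, 0],
  [6, 0, 0, 13.7, 0, 0, 0],
])

```text
t: 9.2
ee_pos: [0.6823, -0.0502, 0.0641]
eef_rot: [0.998, -0.07, 0.001, -0.0]
wrist_force: [-0.5, -0.7, 0.3]
finger_gap: 0.0601
finger_force: 0.0
```

Call:
play_rows([
  [4, 0, 0, 0, 0, 0, 0],
  [2, 0, 0, 0, 0, 0, 0],
  [1, 0, 0, 0, 0, 0, 0],
  [1, 0, 0, 0, 0, 0, 0],
  [1, 0, 0, 0, 0, 0, 0],
  [1, 0, 0, 0, 0, 0, 0],
  [1, 0, 0, 0, 0, 0, 0],
  [1, 0, 0, 0, 0, 0, 0],
  [1, 0, 0, 0, 0, 0, 0],
  [1, 0, 0, 0, 0, 0, 0],
  [1, 0, 0, 0, 0, 0, 0],
  [1, 0, 0, 0, 0, 0, 0],
  [1, 0, 0, 0, 0, 0, 0],
  [1, 0, 0, 0, 0, 0, 0],
], newtons=60)

```text
t: 10.95
ee_pos: [0.6821, -0.0499, 0.0641]
eef_rot: [0.998, -0.07, 0.001, -0.0]
wrist_force: [-0.6, 0.8, 6.1]
finger_gap: 0.0243
finger_force: 58.4
```

Call:
play_rows([
  [1, 0, 0, 0, 0, 0, 0],
  [1, 0, 0, 0, 0, 0, 0],
  [1, 0, 0, 0, 0, 0, 0],
  [1, 0, 0, 0, 0, 0, 0],
  [1, 0, 0, 0, 0, 0, 0],
  [1, 0, 0, 0, 0, 0, 0],
  [1, 0, 0, 0, 0, 0, 0],
  [1, 0, 0, 0, 0, 0, 0],
  [1, 0, 0, 0, 0, 0, 0],
  [1, 0, 0, 0, 0, 0, 0],
  [1, 0, 0, 0, 0, 0, 0],
  [1, 0, 0, 0, 0, 0, 0],
  [1, 0, 0, 0, 0, 0, 0],
  [1, 0, 0, 0, 0, 0, 0],
  [1, 0, 0, 0, 0, 0, 0],
  [1, 0, 0, 0, 0, 0, 0],
])

```text
t: 12.95
ee_pos: [0.6821, -0.0499, 0.0641]
eef_rot: [0.998, -0.07, 0.001, -0.0]
wrist_force: [-2.3, 1.8, 5.6]
finger_gap: 0.0244
finger_force: 58.4
```

Run:
```python
from h import *
o=observe();print(W2J(o["ee_pos"]),o["finger_gap"],o["finger_force"])
c=optics.calibration("wrist"); fr=[optics.grab_frame("wrist")[0] for _ in range(20)]
p=fr[-1]
o=observe();print(o["t"],o["finger_gap"],o["finger_force"],o["wrist_force"])
cv2.imwrite("pics/w7.png",p[:,:,::-1])
uv=proj(J2W((14,0,90)),c)[0];print(uv)
u,v=uv.round().astype(int); a,b=[f[max(v-20,0):v+20,u-25:u+25].astype(float) for f in (np.mean(fr[:5],0),np.mean(fr[-5:],0))]
print("change",np.abs(a-b).mean(),np.abs(a-b).max())
J=W2J(cloud(optics.grab_frame("scene")[1],optics.calibration("scene")))
m=(J[...,2]>150)&(J[...,2]<190)&(J[...,0]>-170)&(J[...,0]<-20)&(J[...,1]>45)&(J[...,1]<110); print("lever",np.median(J[m],0))
```

```text
[1.83062775e+01 5.45321480e-02 6.41291218e+01] 0.024384472295980196 58.42297554016113
13.95 0.024588186433819922 58.42391610145569 [-2.12713554  1.00894919  5.56028014]
[321.02523308 298.59260722]
change 0.4234000000000001 2.4000000000000057
lever [-122.2199695    70.79965793  175.16758373]
```

View pics/w7.png

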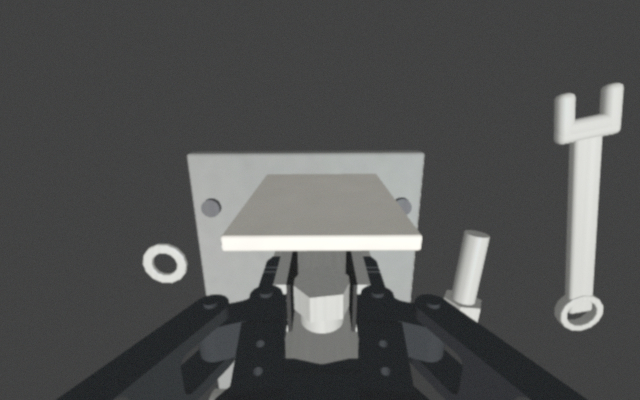

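The head at (322,298) sits flat between the pads, nothing changes between frames, and the lever is at rest. I hand it in.

```bash
python3 -c "
from plant import bot
print(bot.close_job())"
```

```text
the job is handed in; nothing more can be done
None
```

I pushed the lever to its stop and let it spring back, then gripped the bolt head across its flats at about 58 N; it showed no turning over the last second of wrist pictures. The job is handed in, but the interface gave no verdict.

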